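# Fit a cartridge into its holder and show it to the inspection camera

## Robot

A 7-joint arm with a two-finger parallel gripper is mounted at the origin on a cart in front of the work surface, level with it; the furniture and walls round the work are solid. World frame = base frame: x ahead of the robot, y to its left, z up, the work surface at z = 0. Lengths are in m, angles in rad, forces in N, time in s.
With the tool pointing down it reaches from about 0.4 to 0.85 m from the base axis. Payload 10.4 kg.
Tool frame: the origin (TCP) lies at the very end of the fingers, on their centre line; the grasp point (between the pads) lies 19 mm behind it; z points along the fingers, y is the line along which they close (so a half turn about z gives the same grasp; the last joint's range is limited). The gripper opens to 87 mm and grips with 3 to 60 N. Pads are 19 mm wide; open, the fingers measure 117 mm over their backs; the gripper's body (75 mm by 190 mm) begins 51 mm behind the grasp point.
Start: joints at [-1.256, 0.332, -0.065, 1.46, 0.022, 1.35, -0.088], TCP at [0.207, 0.59, 0.223] pointing down, gripper open.
Joint ranges: [-2.6, 2.6], [-0.5, 2.12], [-1.47, 1.34], [0.16, 2.42], [-1.27, 4.41], [0.06, 2.06], [-2.6, 2.6]. Speed limits (rad/s): [2.22, 2.22, 2.79, 2.79, 3.14, 3.14, 3.14].

## Interface

Orientations are given as a unit quaternion [w, x, y, z].
In Python, from bench import manip, state, imaging, sign_off gives the robot as it stands. The module is installed in compiled form; this text tells all that it offers. Calls block until the motion is done:
- manip.move_ptp(position, orientation): joint-space move of the TCP to a pose.
- manip.move_straight(position, rot=None, vel=0.15): straight line of the TCP; rot=None keeps the orientation; vel is the mean speed in m/s.
- manip.move_joints(angles): joint-space move.
- manip.set_gripper(opening, force=None): finger opening in m; force is the grip in N (None keeps the last); returns when the fingers have stopped.
- manip.sleep(seconds).
- manip.solve_ik(position, orientation): joint angles nearest the present ones, or None.
- state(): the state.
- imaging.snapshot(name): name is "scene" or "top" or "wrist"; returns the picture (400x640x3 uint8, red, green, blue); there is no depth.
- imaging.calibration(name): a dict with "vfov" (degrees; the focal length in pixels is half the picture's height over the tangent of half this angle, whatever the lens; pixels are square), "cx", "cy" (the principal point, pixels), "R" (3x3) and "t" (3): a world point X has camera coordinates R X + t; the wrist camera has in their place "T_tool_cam" (4x4, takes a point from camera to tool coordinates, whose origin is the TCP and whose axes are the flange's). Camera axes: x right, y down, z forward; pixel columns grow to the right and rows downward; lengths in m; the calibration is good to about 2 mm. A picture is of the moment at which its call begins: read the wrist's pose just before it. calibration takes no time and is no camera call.
A pose or a line that the arm cannot do raises manip.PlanningError and nothing moves.
- sign_off(): hands the job in; it is judged then, once.
Trained networks look in the newest picture that a camera, given by its name, has taken for a name from the list of things; names that differ only in an ending like _2 or _b are one class to them, and where a whole thing is asked for, a point or a joint stands for the part that bears it (a point fixed in the world has none). Each returns a list of dicts, best first, with "conf" (0 to 1); they miss things now and then, are a little off and sometimes report something else, mostly with a low value. They report only what shows in the picture. A call takes as long as a camera call.
- imaging.look_for(camera, target): "point" ([row, column] in pixels, amid what is visible of it).
- imaging.place_of(camera, target): "point" ([row, column] in pixels: a listed point, or the origin of a listed thing).
The state is a dict: "t": time; "joints": joint angles; "joint_vel": joint speeds; "joint_torque": joint torques, N m; "eef_pos": TCP position; "ee_rot": TCP orientation; "contact_force": force on the tool from outside, world axes, zero at the start; "moment": the same for the moment, N m; "gripper_width": finger opening in m; "grasp_force": force on a finger pad.
Only numpy, scipy, OpenCV 4.12 (cv2) and the standard library are available. Lean on these libraries where they do the work, as an engineer would, in place of code of your own. Each camera call takes 0.05 s, during which the arm holds its last target. There are 200 camera calls.

## Task

Fit the blue electrode cartridge into the pocket of the aluminium holder while the holder lies in its cradle: gold contacts toward the window at the front end, pressed down firmly until flush. Then pick the holder up by its black tab and present it to the inspection camera: in the air and level, contacts facing the lens squarely, on the lens axis and 100 mm in front of the glass, touching nothing else. The program finishes while still holding it there, motionless; leave the yellow cartridge, the petri dish and the timer where they are.

Things in the scene. Friction and masses are not known exactly. Their poses are not given: they have to be found in the camera images.
- blue_cart: Blue plug-in cartridge, loose, 40 g, upright on the bench at the start. Block 30 (x) x 34 (y) x 12 mm high; on top a grip rib, 22 long in x, 10 thick in y, from 12 to 34 mm above the underside. Origin: centre of the underside; z up; +x is the face with three gold contacts, which at first points away from the robot within 30 degrees.
- blue_cart_contacts (a point): Middle of the blue cartridge's gold contact face: 15 mm along +x from its origin and 6 mm above its underside.
- yellow_cart: Yellow cartridge of the same shape, also loose on the bench; a spare, to be left alone. Origin: centre of its underside.
- holder: Aluminium holder, loose, 200 g, 100 (x) x 54 (y) x 18 mm, lying in the cradle, underside 6 mm above the bench, front end away from the robot within 25 degrees. Origin: centre of the underside; z up; +x points to the front end, where the pocket is; its 5 mm front wall has a window 20 mm wide. An upright black tab stands at the rear.
- holder_tab (a point): Grip point in the holder's upright black tab: 25 mm behind the holder's origin, 43 mm above its underside. The tab is 26 long in x, 12 thick in y, and rises from 18 to 63 mm above the holder's underside.
- holder_pocket (a point): Middle of the pocket floor: 28 mm in front of the holder's origin, 6 mm above its underside; the blue cartridge's origin lies here when seated. The pocket is 34 (x) x 38 (y) mm and 12 mm deep, open at the top: 2 mm play all round the cartridge, whose block is then flush with the holder's top.
- cradle: Fixed dark steel cradle, 128 (x) x 84 (y) x 6 mm, with low black corner fences up to 15 mm above the bench that keep the holder in place with about 2 mm play at its ends and sides. It does not clamp: the holder lifts straight out. Origin: centre of its underside; +x as the holder's.
- camera: Fixed inspection camera on a post, 70 x 70 mm foot, 223 mm high: white body 56 x 46 x 46 mm with a black lens, its axis level and 200 mm above the bench. Origin: centre of the foot's underside. It looks along its own -x, roughly toward the robot.
- camera_lens (a point): Centre of the lens's front glass, 60 mm in front of the camera's origin, 200 mm up. Axes as the camera's: -x is the viewing direction.
- camera_view (a point): Where the contact face has to be: on the lens axis, 100 mm in front of the glass, 200 mm above the bench. Axes as the camera's: the contacts (holder +x) must point along +x of this frame, toward the lens.
- petri_dish: Clear petri dish, 93 mm across, 15 mm high, loose; leave alone. Origin: centre of its underside.
- timer: White lab timer, 66 x 66 x 19 mm, loose; leave alone. Origin: centre of its underside.

How it is judged:
On the way:
1. the blue cartridge is in the pocket, flush, contacts toward the window, and pressed down with more than 3 N while the holder lies in the cradle (z of blue_cart in the frame of holder between 0.004 and 0.008 m and x of blue_cart in the frame of holder between 0.0235 and 0.0325 m and y of blue_cart in the frame of holder between -0.0045 and 0.0045 m and x of blue_cart_contacts in the frame of holder above 0.037 m and contact force between blue_cart and holder above 3 N and z of holder in the frame of cradle below 0.01 m and horizontal distance between holder and cradle below 0.008 m), for 0.1 s.
At the end, for the whole second after the job is handed in: Holder gripped in the air, still, touching neither camera nor cradle; cartridge flush within 2 mm; contact face within 20 mm along and 15 mm off the lens axis of the point 100 mm before the glass, facing it within 0.17 rad, level within 0.13 rad; yellow cartridge, dish, timer within 25 mm (z of blue_cart in the frame of holder between 0.004 and 0.008 m and x of blue_cart in the frame of holder between 0.0235 and 0.0325 m and y of blue_cart in the frame of holder between -0.0045 and 0.0045 m and x of blue_cart_contacts in the frame of holder above 0.037 m and x of blue_cart_contacts in the frame of camera_view between -0.02 and 0.02 m and y of blue_cart_contacts in the frame of camera_view between -0.015 and 0.015 m and z of blue_cart_contacts in the frame of camera_view between -0.015 and 0.015 m and x of holder_tab in the frame of camera_view below -0.04 m and angle between the x axis of holder and the x axis of camera, either way round below 0.17 rad and angle between holder's own z axis and vertical below 0.13 rad and contact force between the fingers and holder above 1 N and contact force between holder and camera below 0.1 N and contact force between holder and cradle below 0.1 N and linear speed of holder below 0.03 m/s and angular speed of holder below 1 rad/s and distance of each of yellow_cart, petri_dish, timer from where it was at the start of the episode below 0.025 m); the arm keeps its last pose, push and grip.
It fails at once if the yellow cartridge is moved by more than 25 mm (distance of yellow_cart from where it was at the start of the episode above 0.025 m).
It fails at once if the petri dish is moved by more than 25 mm (distance of petri_dish from where it was at the start of the episode above 0.025 m).
It fails at once if the timer is moved by more than 25 mm (distance of timer from where it was at the start of the episode above 0.025 m).
It also fails if it takes over 54 s, if anything falls off the work surface, if the arm or the gripper's body presses on something with over 40 N, if the wrist force passes 120 N, or if a joint passes its speed limit or range.

## Working session

There is one attempt and no reset: what is moved stays moved. The work goes in short steps, each a Python script; the robot and the scene stay as the last script left them, time stands still between calls to the robot, and variables do not carry over. Pictures are saved under pics/ and viewed, at most 10 in all, crops included, and the job is handed in when it is done.

```bash
mkdir -p pics; cat > h.py <<'E'
import numpy as np, cv2
from bench import manip, state, imaging, sign_off
from scipy.spatial.transform import Rotation as R
def cam(n):
    c=imaging.calibration(n); f=200/np.tan(np.radians(c["vfov"])/2)
    if "R" in c: return f,c["cx"],c["cy"],np.array(c["R"]),np.array(c["t"])
    s=state(); w=s["ee_rot"]; Rt=R.from_quat([w[1],w[2],w[3],w[0]]).as_matrix()
    T=np.array(c["T_tool_cam"]); Rc=Rt@T[:3,:3]; p=Rt@T[:3,3]+s["eef_pos"]
    return f,c["cx"],c["cy"],Rc.T,-Rc.T@p
def ray(C,px):
    f,cx,cy,Rm,t=C; d=Rm.T@np.array([(px[1]-cx)/f,(px[0]-cy)/f,1]); return -Rm.T@t,d
def atz(C,px,z):
    o,d=ray(C,px); return o+d*(z-o[2])/d[2]
def proj(C,X):
    f,cx,cy,Rm,t=C; c=Rm@np.asarray(X)+t; return np.array([cy+f*c[1]/c[2],cx+f*c[0]/c[2]])
def save(n,im): cv2.imwrite("pics/"+n+".png",im[:,:,::-1])
def down(yaw): # tool z down, tool y axis at direction yaw+90deg (x along yaw -> y = z cross x)
    x=np.array([np.cos(yaw),np.sin(yaw),0]); z=np.array([0,0,-1.]); y=np.cross(z,x)
    q=R.from_matrix(np.c_[x,y,z]).as_quat(); return [q[3],q[0],q[1],q[2]]
E
python3 - <<'E'
from h import *
Z=dict(blue_cart=0,blue_cart_contacts=.006,yellow_cart=0,holder=.006,holder_tab=.049,holder_pocket=.012,cradle=0,camera=0,camera_lens=.2,petri_dish=0,timer=0)
print(state()["ee_rot"],imaging.calibration("wrist"))
for n in("top","scene"):
    im=imaging.snapshot(n); save(n,im); C=cam(n); print(n,ray(C,(200,320)))
    for k,z in Z.items():
        for r in imaging.place_of(n,k)[:2]: print(k,np.round(r["point"]),round(r["conf"],2),atz(C,r["point"],z).round(4))
E
```

```text
[-8.43924836e-05  1.68102622e-01  9.85769226e-01 -7.31622094e-04] {'vfov': 62.28006564945646, 'cx': 319.15966819503853, 'cy': 202.1717601525573, 'T_tool_cam': array([[-1.84144192e-04, -9.57626314e-01, -2.88013556e-01,
         8.01848020e-02],
       [ 9.99999980e-01, -2.00257370e-04,  2.64832621e-05,
        -5.76087533e-05],
       [-8.30379060e-05, -2.88013546e-01,  9.57626331e-01,
        -1.61724320e-01],
       [ 0.00000000e+00,  0.00000000e+00,  0.00000000e+00,
         1.00000000e+00]])}
top (array([0.44318368, 0.14250126, 0.97822806]), array([ 0.12369154, -0.00831198, -0.99231235]))
blue_cart [245. 273.] 0.54 [0.4478 0.2534 0.    ]
blue_cart_contacts [237. 280.] 0.64 [0.4693 0.2362 0.006 ]
yellow_cart [250. 213.] 0.57 [0.4366 0.4044 0.    ]
holder [231. 425.] 0.61 [ 0.4864 -0.1338  0.006 ]
holder_tab [245. 434.] 0.58 [ 0.4508 -0.1427  0.049 ]
holder_pocket [220. 424.] 0.82 [ 0.5149 -0.1319  0.012 ]
cradle [232. 424.] 0.75 [ 0.4846 -0.1339  0.    ]
camera [161. 403.] 0.91 [ 0.67   -0.0839  0.    ]
camera_lens [165. 427.] 0.56 [ 0.6155 -0.0885  0.2   ]
petri_dish [254. 314.] 0
[... 215 characters left out ...]
4 0.    ]
blue_cart [316. 370.] 0.23 [ 0.4803 -0.126   0.    ]
blue_cart_contacts [317. 373.] 0.72 [ 0.479  -0.1361  0.006 ]
blue_cart_contacts [232. 259.] 0.48 [0.4689 0.2373 0.006 ]
yellow_cart [210. 210.] 0.7 [0.4298 0.4044 0.    ]
yellow_cart [308. 382.] 0.4 [ 0.5136 -0.1335  0.    ]
holder [321. 375.] 0.94 [ 0.4742 -0.1441  0.006 ]
holder_tab [318. 371.] 0.82 [ 0.4539 -0.1452  0.049 ]
holder_pocket [306. 381.] 0.81 [ 0.5095 -0.1334  0.012 ]
cradle [320. 376.] 0.67 [ 0.4807 -0.142  -0.    ]
camera [260. 405.] 0.86 [ 0.6613 -0.0956  0.    ]
camera_lens [220. 404.] 0.94 [ 0.6076 -0.0944  0.2   ]
petri_dish [262. 272.] 0.7 [0.428  0.1459 0.    ]
timer [290. 299.] 0.58 [0.4177 0.038  0.    ]
```

```bash
python3 - <<'E'
from h import *
for nm,p,keys in(("wb",(.447,.248,.15),dict(blue_cart=0,blue_cart_contacts=.006)),("wh",(.485,-.135,.17),dict(holder=.006,holder_tab=.049,holder_pocket=.012,cradle=0)),("wc",(.45,-.09,.3),dict(camera=0,camera_lens=.2,holder_tab=.049,holder_pocket=.012))):
    manip.move_ptp(p,down(np.pi)); manip.sleep(.3)
    C=cam("wrist"); im=imaging.snapshot("wrist"); save(nm,im); np.save(nm,np.array(C,dtype=object),allow_pickle=True)
    print(nm,state()["t"],state()["eef_pos"])
    for k,z in keys.items():
        for r in imaging.place_of("wrist",k)[:1]: print(k,np.round(r["point"]),round(r["conf"],2),atz(C,r["point"],z).round(4))
a=[cv2.imread(f"pics/{n}.png") for n in("top","wb","wh","wc")]
m=np.vstack([np.hstack(a[:2]),np.hstack(a[2:])]); cv2.imwrite("pics/m.png",cv2.resize(m,(800,500),interpolation=cv2.INTER_AREA))
E
```

```text
wb 3.1167 [0.44688814 0.24833309 0.14999938]
blue_cart [192. 314.] 0.8 [0.4496 0.2442 0.    ]
blue_cart_contacts [208. 308.] 0.64 [0.4651 0.2379 0.006 ]
wh 5.0 [ 0.48512634 -0.1345978   0.16998418]
holder [183. 317.] 0.94 [ 0.483  -0.1365  0.006 ]
holder_tab [166. 310.] 0.84 [ 0.4574 -0.1424  0.049 ]
holder_pocket [209. 320.] 0.8 [ 0.508  -0.1332  0.012 ]
wc 6.175 [ 0.44985776 -0.09017564  0.29935376]
camera [302. 322.] 0.58 [ 0.6749 -0.0855  0.    ]
camera_lens [174. 553.] 0.3 [0.424  0.0979 0.2   ]
holder_tab [175. 277.] 0.96 [ 0.4567 -0.1435  0.049 ]
holder_pocket [208. 290.] 0.89 [ 0.5125 -0.1316  0.012 ]
```

View pics/m.png

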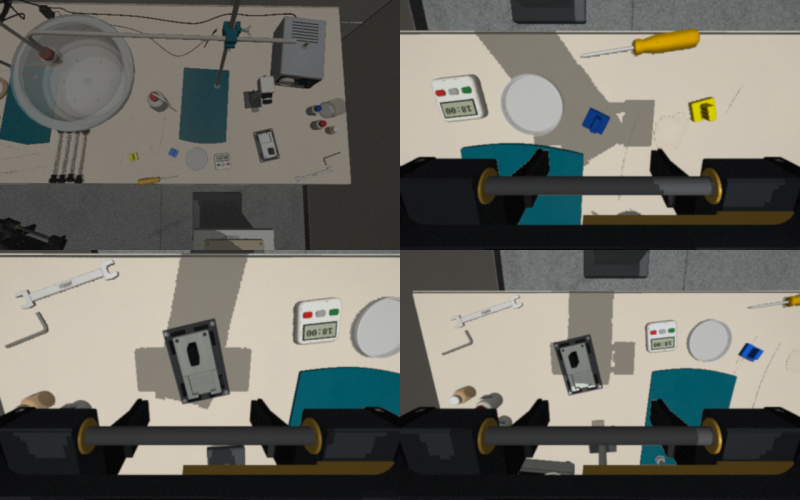

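```bash
cat > fit.py <<'E'
from h import *
from scipy.optimize import minimize
def box(x0,x1,y0,y1,z0,z1): return np.array([[x,y,z] for x in(x0,x1) for y in(y0,y1) for z in(z0,z1)])
CART=[box(-.015,.015,-.017,.017,0,.012),box(-.011,.011,-.005,.005,.012,.034)]
def pose(p,z): 
    c,s=np.cos(p[2]),np.sin(p[2]); return np.array([[c,-s,0],[s,c,0],[0,0,1]]),np.array([p[0],p[1],z])
def sil(C,boxes,p,z0,shape,S=4):
    m=np.zeros((shape[0]*S,shape[1]*S),np.uint8); Rm,t=pose(p,z0)
    for b in boxes:
        q=np.array([proj(C,Rm@v+t)[::-1] for v in b]); cv2.fillConvexPoly(m,cv2.convexHull(((q+.5)*S).round().astype(np.int32)),1)
    return cv2.resize(m.astype(np.float32),shape[::-1],interpolation=cv2.INTER_AREA)
def fitsil(C,mask,boxes,p0,z0):
    f=lambda u: np.abs(sil(C,boxes,np.array(u)*[.01,.01,.2],z0,mask.shape)-mask).sum()
    best=None
    for dy in(-.3,0,.3):
        u0=np.array([p0[0]/.01,p0[1]/.01,(p0[2]+dy)/.2])
        r=minimize(f,u0,method="Nelder-Mead",options=dict(initial_simplex=u0+np.vstack([np.zeros(3),np.eye(3)*.7])))
        if best is None or r.fun<best.fun: best=r
    return best.x*[.01,.01,.2],best.fun/mask.sum()
def bluemask(im,C,p,rad=45):
    h=cv2.cvtColor(im,cv2.COLOR_RGB2HSV); m=cv2.inRange(h,(105,110,25),(130,255,255))//255
    r,c=proj(C,[p[0],p[1],.015]).astype(int); w=np.zeros_like(m); w[r-rad:r+rad,c-rad:c+rad]=1; return (m*w).astype(np.float32)
E
python3 - <<'E'
from fit import *
C=tuple(np.load("wb.npy",allow_pickle=True)); im=cv2.imread("pics/wb.png")[:,:,::-1]
m=bluemask(im,C,(.4496,.2442)); print(m.sum(),fitsil(C,m,CART,(.4496,.2442,-.4),0))
q=down(0.); print(manip.solve_ik((.5,-.09,.36),q))
try:
    manip.move_ptp((.5,-.09,.36),q); manip.sleep(.3)
    C=cam("wrist"); a=imaging.snapshot("wrist"); save("wc2",a); np.save("wc2",np.array(C,dtype=object),allow_pickle=True)
    for k,z in dict(camera=0,camera_lens=.2,holder_tab=.049,holder_pocket=.012).items():
        for r in imaging.place_of("wrist",k)[:1]: print(k,np.round(r["point"]),round(r["conf"],2),atz(C,r["point"],z).round(4))
except manip.PlanningError as e: print(e); a=im
wh=cv2.imread("pics/wh.png"); c=lambda i,r,k:cv2.resize(i[r[0]:r[1],r[2]:r[3]],k)
print(proj(tuple(np.load("wb.npy",allow_pickle=True)),[.4496,.2442,0]))
cv2.imwrite("pics/m2.png",np.vstack([np.hstack([c(im[:,:,::-1],(162,222,269,349),(400,300)),c(wh,(100,250,220,420),(400,300))]),np.hstack([c(a[:,:,::-1],(0,240,160,480),(400,300)),c(a[:,:,::-1],(0,400,0,640),(400,300))])]))
print(state()["t"])
E
```

```text
1123.0 (array([ 0.44935995,  0.24268036, -0.4152288 ]), np.float64(0.12945235975066785))
[-0.81630336 -0.0026398   0.91949412  1.56192318  0.00209953  1.58126976
 -1.46758526]
camera_lens [ 62. 316.] 0.59 [ 0.6137 -0.0872  0.2   ]
holder_tab [187. 353.] 0.62 [ 0.4591 -0.1397  0.049 ]
holder_pocket [153. 345.] 0.59 [ 0.5041 -0.13    0.012 ]
[191.50908912 314.50130103]
9.5333
```

View pics/m2.png

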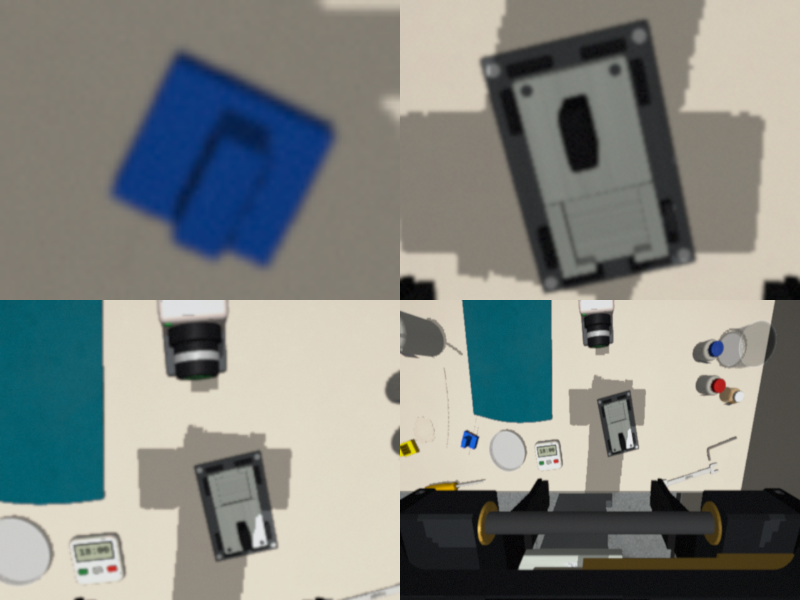

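```bash
python3 - <<'E'
from fit import *
C=tuple(np.load("wb.npy",allow_pickle=True)); im=cv2.imread("pics/wb.png")[:,:,::-1]
h=cv2.cvtColor(im,cv2.COLOR_RGB2HSV); m=cv2.inRange(h,(100,100,5),(135,255,255))//255
w=np.zeros_like(m); w[160:225,275:350]=1; m=(m*w).astype(np.float32); p,e=fitsil(C,m,CART,(.4496,.2442,-.4),0); print(m.sum(),p,e)
manip.move_ptp((.53,-.09,.42),down(0.)); manip.sleep(.3)
C2=cam("wrist"); a=imaging.snapshot("wrist"); save("wc3",a); np.save("wc3",np.array(C2,dtype=object),allow_pickle=True)
for k,z in dict(camera=0,camera_lens=.2,holder_tab=.049,holder_pocket=.012).items():
    for r in imaging.place_of("wrist",k)[:1]: print(k,np.round(r["point"]),round(r["conf"],2),atz(C2,r["point"],z).round(4))
r,c=proj(C2,[.64,-.09,.2]).astype(int); print(r,c); r0=max(r-60,0); c0=c-60
A=cv2.resize(a[r0:r0+120,c0:c0+120,::-1],(400,400)); 
o=cv2.resize(im[162:222,269:349,::-1],(400,300)); s=sil(C,CART,p,0,m.shape)[162:222,269:349]; s=cv2.resize((s>.5).astype(np.uint8),(400,300)); cv2.drawContours(o,cv2.findContours(s,0,2)[0],-1,(0,255,0),1)
cv2.imwrite("pics/m3.png",np.hstack([A,np.vstack([o,np.zeros((100,400,3),np.uint8)])])); print(r0,c0)
E
```

```text
1138.0 [ 0.44953294  0.24292164 -0.45677446] 0.11544376098418278
camera_lens [ 98. 321.] 0.59 [ 0.6126 -0.092   0.2   ]
holder_tab [197. 351.] 0.73 [ 0.4566 -0.1423  0.049 ]
71 319
11 259
```

View pics/m3.png

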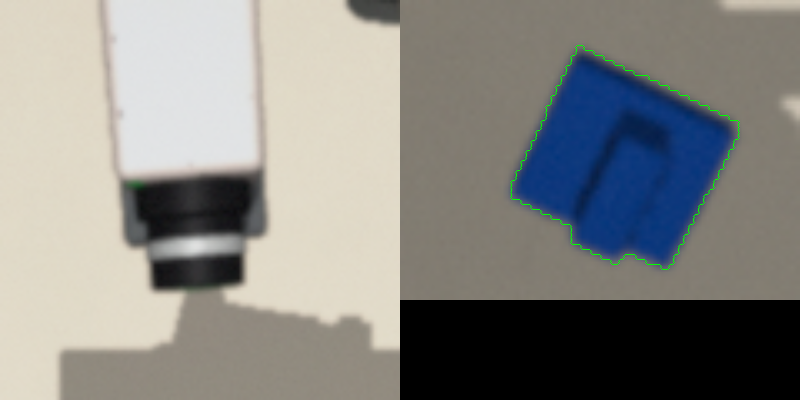

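```bash
python3 - <<'E'
from fit import *
C=tuple(np.load("wc3.npy",allow_pickle=True))
g=lambda u,v,z: atz(C,(11+v*.3-.35,259+u*.3-.35),z)
P=[g(105,0,.223),g(120,178,.223),g(265,0,.223),g(262,165,.223),g(152,290,.2),g(245,285,.2)]
for p in P: print(p.round(4))
an=lambda d:np.degrees(np.arctan2(d[1],d[0])).round(1)
print(an(P[0]-P[1]),an(P[2]-P[3]),an(P[1]-P[3])-90,an(P[4]-P[5])-90,(P[4]+P[5])/2)
# holder from all wrist views & top for network; overlay model
C=tuple(np.load("wh.npy",allow_pickle=True)); im=cv2.imread("pics/wh.png")
h=(.483,-.136,np.radians(11.))
gray=im
def ov(p,col,o):
    Rm,t=pose(p,.006)
    for pts in([[-.05,-.027,.018],[.05,-.027,.018],[.05,.027,.018],[-.05,.027,.018]],[[.011,-.019,.018],[.045,-.019,.018],[.045,.019,.018],[.011,.019,.018]],[[-.038,-.006,.063],[-.012,-.006,.063],[-.012,.006,.063],[-.038,.006,.063]],[[-.064,-.042,0],[.064,-.042,0],[.064,.042,0],[-.064,.042,0]]):
        q=np.array([proj(C,Rm@np.array(v)+t)[::-1] for v in pts]); q=(q-[220,100]+.5)*4
        cv2.polylines(o,[q.round().astype(np.int32)],True,col,1)
o=cv2.resize(im[100:250,220:420],(800,600)); ov(h,(0,255,0),o); cv2.imwrite("pics/m4.png",o)
E
```

```text
[ 0.6924 -0.0617  0.223 ]
[ 0.6448 -0.065   0.223 ]
[ 0.6924 -0.1078  0.223 ]
[ 0.6484 -0.1077  0.223 ]
[ 0.6129 -0.0732  0.2   ]
[ 0.6144 -0.1038  0.2   ]
4.0 -0.2 4.799999999999997 2.9000000000000057 [ 0.6136597  -0.08847602  0.2       ]
```

View pics/m4.png

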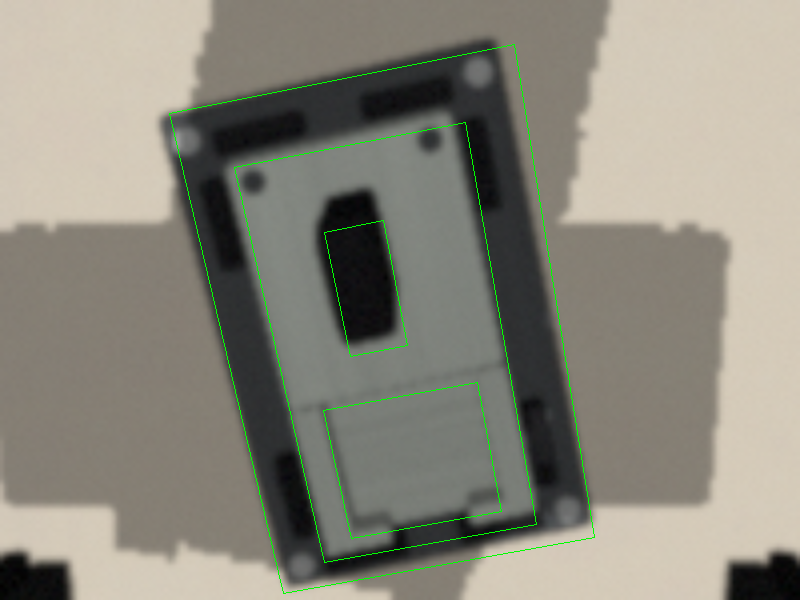

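```bash
python3 - <<'E'
from fit import *
from scipy.optimize import least_squares
C=tuple(np.load("wh.npy",allow_pickle=True))
px=lambda u,v: np.array([v/4+100-.4,u/4+220-.4])
def fit(L,n):
    f=lambda p:np.concatenate([proj(C,pose(p,.006)[0]@np.array(X)+pose(p,.006)[1])-px(*u) for u,X in L])
    r=least_squares(f,[.483,-.136,.2],x_scale=[.01,.01,.1]); print(n,r.x.round(4),np.degrees(r.x[2]).round(1),r.fun.round(1).reshape(-1,2).tolist())
cr=[((163,118),[-.064,.0-.042,0]),((497,40),[-.064,.042,0]),((592,522),[.064,.042,0]),((287,585),[.064,-.042,0])]
ho=[((230,160),[-.05,-.027,.018]),((453,113),[-.05,.027,.018])]
tab=[((347,343),[-.012,-.006,.063]),((397,330),[-.012,.006,.063])]
fl=[((322,558),[.05,-.027,.018]),((537,512),[.05,.027,.018])]
pk=[((323,410),[.011,-.019,.018]),((477,378),[.011,.019,.018])]
fit(cr,"cradle"); fit(ho+fl,"ho+fl"); fit(ho+fl+tab,"+tab"); fit(ho+fl+tab+cr,"all")
E
```

```text
cradle [ 0.4819 -0.1371  0.2207] 12.6 [[-0.9, -1.3], [-1.2, 0.7], [1.3, 0.8], [1.5, -0.2]]
ho+fl [ 0.4812 -0.1369  0.2111] 12.1 [[0.4, -1.0], [-0.4, 0.9], [-0.5, 0.5], [0.5, -0.4]]
+tab [ 0.4807 -0.1369  0.2114] 12.1 [[-0.1, -1.1], [-0.9, 0.8], [-0.9, 0.4], [0.0, -0.4], [0.7, -0.8], [0.9, 1.0]]
all [ 0.4811 -0.137   0.217 ] 12.4 [[0.6, -1.4], [-0.5, 0.4], [-0.5, 0.7], [0.2, -0.2], [1.2, -1.0], [1.4, 0.9], [-1.9, -1.0], [-1.9, 1.2], [0.8, 0.8], [0.8, -0.3]]
```

```bash
python3 - <<'E'
from fit import *
p=np.array([.4495,.2429,-.457])
manip.set_gripper(.03,25)
manip.move_ptp((p[0],p[1],.11),down(p[2]+np.pi)); manip.sleep(.3)
C=cam("wrist"); im=imaging.snapshot("wrist"); save("g1",im)
h=cv2.cvtColor(im,cv2.COLOR_RGB2HSV); m=cv2.inRange(h,(100,100,5),(135,255,255))//255
r,c=proj(C,[p[0],p[1],.015]).astype(int); w=np.zeros_like(m); w[r-50:r+50,c-50:c+50]=1; m=(m*w).astype(np.float32)
n,e=fitsil(C,m,CART,p,0); print(n,e,r,c,m.sum())
if e<.13 and np.abs(n-p)[:2].max()<.006:
    q=down(n[2]+np.pi)
    manip.move_straight((n[0],n[1],.06),q); manip.move_straight((n[0],n[1],.0145),vel=.06)
    print(state()["contact_force"]); manip.set_gripper(.0,25); s=state(); print(s["gripper_width"],s["grasp_force"],s["contact_force"])
    manip.move_straight((n[0],n[1],.12)); s=state(); print(s["gripper_width"],s["grasp_force"],s["t"])
    im=imaging.snapshot("wrist"); save("g2",im); np.save("gp",n)
    cv2.imwrite("pics/m5.png",np.hstack([cv2.resize(cv2.imread("pics/g1.png")[r-60:r+60,c-60:c+60],(400,400)),cv2.resize(im[150:350,220:420,::-1],(400,400))]))
E
```

```text
[ 0.45044572  0.24301049 -0.45712935] 0.13026662277814352 205 319 1519.0
```

```bash
python3 - <<'E'
from fit import *
n=np.array([.4503,.2430,-.457]); q=down(n[2]+np.pi)
manip.move_straight((n[0],n[1],.06),q); manip.move_straight((n[0],n[1],.0145),vel=.06)
print(state()["contact_force"]); manip.set_gripper(.0,25); s=state(); print(s["gripper_width"],s["grasp_force"],s["contact_force"])
manip.move_straight((n[0],n[1],.12)); s=state(); print(s["gripper_width"],s["grasp_force"],s["t"])
im=imaging.snapshot("wrist"); save("g2",im); np.save("gp",n)
cv2.imwrite("pics/m5.png",np.hstack([cv2.resize(cv2.imread("pics/g1.png")[145:265,259:379],(400,400)),cv2.resize(im[200:400,220:420,::-1],(400,400))]))
E
```

```text
[-0.23899208  0.19389016  1.24876054]
0.010040683736949076 25.000264942646027 [-0.86811035 -0.27450255  1.82196104]
0.010004491380319431 24.999958276748657 16.525
```

View pics/m5.png

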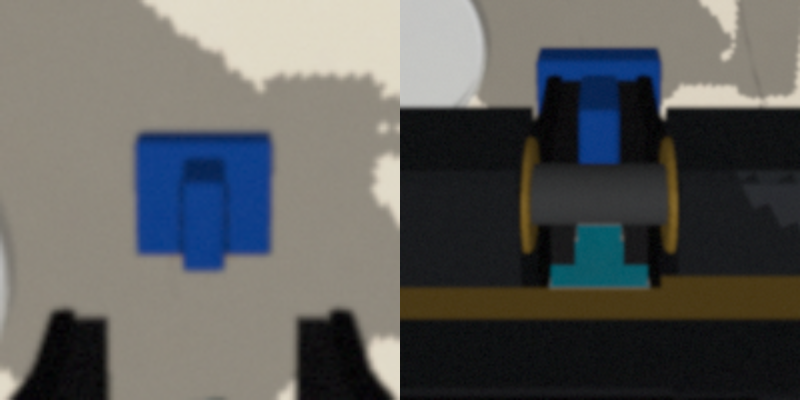

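```bash
python3 - <<'E'
from fit import *
C=cam("wrist"); s=state(); w=s["ee_rot"]; Rt=R.from_quat([w[1],w[2],w[3],w[0]]).as_matrix(); P=lambda v: proj(C,Rt@np.array(v)+s["eef_pos"]).round(1)
print("meas bottom row 223.7 top row 238.7 corners cols 289 350"); 
for dx in(-.002,0,.002): print(dx,P([.015+dx,-.017,.0145]),P([.015+dx,.017,.0145]),P([.015+dx,.017,.0025]))
h=np.array([.4811,-.1369,.213]); pk=h[:2]+.028*np.array([np.cos(h[2]),np.sin(h[2])]); q=down(h[2]+np.pi); print(pk)
manip.move_ptp((*pk,.12),q); manip.sleep(.3)
im=imaging.snapshot("wrist"); C=cam("wrist"); save("p1",im); o=cv2.resize(im[100:300,220:420,::-1],(600,600))
Rm,t=pose(h,.006)
for X in([[-.05,-.027,.018],[.05,-.027,.018],[.05,.027,.018],[-.05,.027,.018]],[[-.038,-.006,.063],[-.012,-.006,.063],[-.012,.006,.063],[-.038,.006,.063]]):
    u=np.array([proj(C,Rm@np.array(v)+t)[::-1] for v in X]); cv2.polylines(o,[((u-[220,100]+.5)*3).round().astype(np.int32)],True,(0,255,0),1)
cv2.imwrite("pics/m6.png",o)
E
```

```text
meas bottom row 223.7 top row 238.7 corners cols 289 350
-0.002 [226.1 289.5] [226.  349.4] [234.1 351.3]
0 [222.8 289.4] [222.7 349.5] [230.6 351.4]
0.002 [219.4 289.4] [219.4 349.6] [227.1 351.5]
[ 0.50846723 -0.13098099]
```

View pics/m6.png

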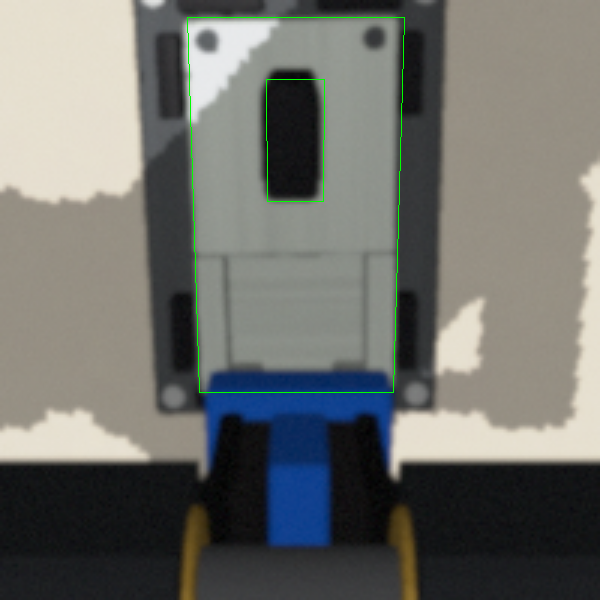

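```bash
python3 - <<'E'
from fit import *
h=np.array([.4811,-.1369,.213]); c,s_=np.cos(h[2]),np.sin(h[2]); pk=h[:2]+.028*np.array([c,s_])-.0006*np.array([-s_,c])
manip.move_straight((*pk,.05)); f0=np.array(state()["contact_force"]); print("f0",f0)
for z in (.042,.038,.034,.031,.029,.0275,.0265,.0255,.0248,.024,.0232,.0224):
    manip.move_straight((*pk,z),vel=.04); s=state(); f=np.array(s["contact_force"])-f0; print(z,s["eef_pos"][2].round(4),f.round(1))
    if f[2]>12 or (f[2]>6 and z>.03): break
manip.sleep(.4); s=state(); print(s["t"],(np.array(s["contact_force"])-f0).round(1),s["gripper_width"])
E
```

```text
f0 [ 0.02679903  0.30651678 -0.86478637]
0.042 0.0421 [ 0.1 -0.5  1. ]
0.038 0.0378 [ 0.3 -0.2  0.2]
0.034 0.0338 [0.1 0.4 0.3]
0.031 0.0308 [ 0.6 -0.8  0.9]
0.029 0.0289 [-0.4 -0.5  0.3]
0.0275 0.0274 [-0.  -0.5  0.2]
0.0265 0.0266 [-1.2  0.5  3.5]
0.0255 0.0265 [-6.6  3.  20.7]
21.45 [-6.2  2.4 20.4] 0.009938820235519326
```

```bash
python3 - <<'E'
from fit import *
p=np.array(state()["eef_pos"])
manip.move_straight((p[0],p[1],.0266),vel=.02); manip.set_gripper(.035); manip.move_straight((p[0],p[1],.075)) 
h=np.array([.4811,-.1369,.213]); c,s_=np.cos(h[2]),np.sin(h[2]); tb=h[:2]-.025*np.array([c,s_])-.0006*np.array([-s_,c])
manip.move_straight((p[0],p[1],.14)); manip.move_straight((*tb,.14)); manip.sleep(.3)
im=imaging.snapshot("wrist"); C=cam("wrist"); save("q1",im); o=cv2.resize(im[100:300,220:420,::-1],(600,600))
Rm,t=pose(h,.006)
for X in([[-.05,-.027,.018],[.05,-.027,.018],[.05,.027,.018],[-.05,.027,.018]],[[-.038,-.006,.063],[-.012,-.006,.063],[-.012,.006,.063],[-.038,.006,.063]],[[.013,-.017,.018],[.043,-.017,.018],[.043,.017,.018],[.013,.017,.018]]):
    u=np.array([proj(C,Rm@np.array(v)+t)[::-1] for v in X]); cv2.polylines(o,[((u-[220,100]+.5)*3).round().astype(np.int32)],True,(0,255,0),1)
cv2.imwrite("pics/m7.png",o); print(state()["t"])
E
```

```text
24.3667
```

View pics/m7.png

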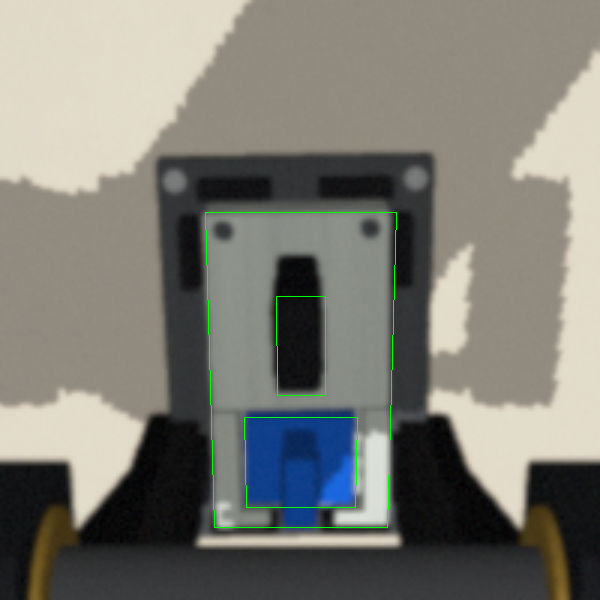

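```bash
python3 - <<'E'
from fit import *
h=np.array([.4811,-.1369,.213]); c,s_=np.cos(h[2]),np.sin(h[2]); tb=h[:2]-.0263*np.array([c,s_])-.0006*np.array([-s_,c])
manip.move_straight((*tb,.085)); manip.move_straight((*tb,.030),vel=.08); print(state()["contact_force"])
manip.set_gripper(0.,55); s=state(); print(s["gripper_width"],s["grasp_force"])
manip.move_straight((*tb,.06),vel=.05); manip.move_straight((*tb,.212),vel=.12); s=state(); print(s["gripper_width"],s["grasp_force"],s["contact_force"])
y=.05; v=np.array([.613,-.0893])-.1*np.array([np.cos(y),np.sin(y)]); t=v-.0685*np.array([np.cos(y),np.sin(y)])
manip.move_straight((*t,.212),down(y+np.pi),vel=.08); manip.sleep(.4); s=state(); print(t,s["eef_pos"],s["ee_rot"],s["t"])
w=imaging.snapshot("wrist"); save("f1",w)
for n in("top","scene"):
    im=imaging.snapshot(n); save("f_"+n,im); C=cam(n)
    for k,z in dict(blue_cart_contacts=.2,holder_tab=.231,camera_lens=.2).items():
        for r in imaging.place_of(n,k)[:1]: print(n,k,np.round(r["point"]),round(r["conf"],2),atz(C,r["point"],z).round(4))
T=cv2.imread("pics/f_top.png")[110:270,340:500]; S=cv2.imread("pics/f_scene.png")[150:350,300:500]
cv2.imwrite("pics/m8.png",np.vstack([np.hstack([cv2.resize(T,(400,400)),cv2.resize(S,(400,400))]),np.hstack([cv2.resize(w[150:300,220:420,::-1],(266,200)),np.zeros((200,534,3),np.uint8)])]))
E
```

```text
[-0.98818131  0.08388359 -0.06851094]
0.011824653442307894 54.98544881120324
0.01188647001748182 54.98837096616626 [ 0.13625747 -0.66577221 -2.83154311]
[ 0.44471058 -0.09772149] [ 0.44474197 -0.09782746  0.21199909] [ 5.68047077e-06 -2.49584963e-02  9.99688488e-01 -2.41206726e-05] 29.5583
top blue_cart_contacts [212. 431.] 0.48 [ 0.5157 -0.0938  0.2   ]
top holder_tab [250. 440.] 0.78 [ 0.4383 -0.0992  0.231 ]
top camera_lens [166. 426.] 0.56 [ 0.6142 -0.0864  0.2   ]
scene blue_cart_contacts [259. 273.] 0.21 [0.3508 0.0323 0.2   ]
scene holder_tab [256. 357.] 0.71 [ 0.4488 -0.0949  0.231 ]
scene camera_lens [217. 401.] 0.57 [ 0.6095 -0.0858  0.2   ]
```

View pics/m8.png

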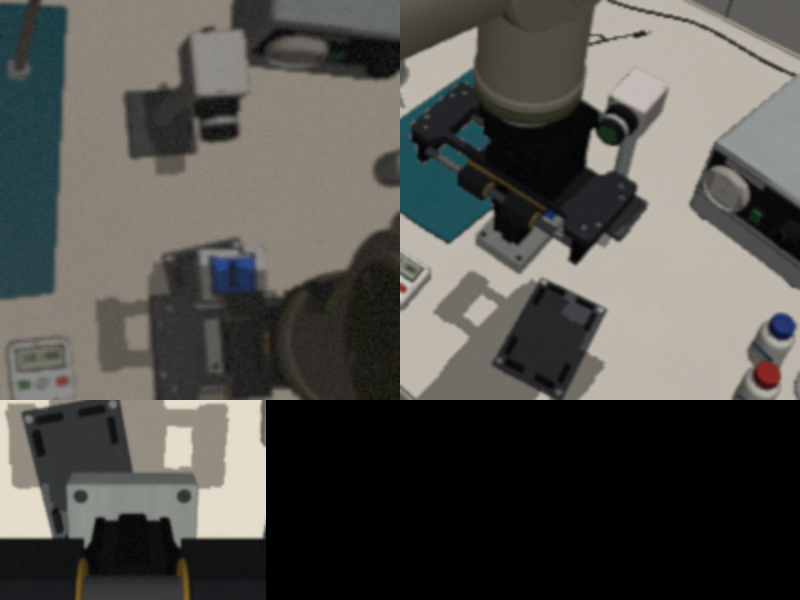

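```bash
python3 - <<'E'
from fit import *
C=cam("wrist"); s=state(); w=s["ee_rot"]; Rt=R.from_quat([w[1],w[2],w[3],w[0]]).as_matrix(); P=lambda v: proj(C,Rt@np.array(v)+s["eef_pos"])
for dx in(-.002,0,.002):
  for a in(-.1,0,.1):
    f=lambda x,z:P([dx+x*np.cos(a)+z*np.sin(a),0,-.019+(-x*np.sin(a)+z*np.cos(a))])
    print(dx,a,f(.025,.025)[0].round(1),f(.025,.043)[0].round(1))
im=cv2.imread("pics/f1.png",0); print(im[195:225,275:285].mean(1).round().astype(int))
E
```

```text
-0.002 -0.1 217.3 210.2
-0.002 0 214.1 204.2
-0.002 0.1 211.5 198.7
0 -0.1 213.8 207.0
0 0 210.6 201.0
0 0.1 207.9 195.4
0.002 -0.1 210.3 203.8
0.002 0 207.0 197.7
0.002 0.1 204.2 192.0
[ 53  53  53  52  53  54  53  54  59  71  82  87  87  88  89  89  91 101
 118 133 139 135 116  87  68  62  59  58  59  65]
```

```bash
python3 -c "
from h import *
s=state(); print(s['t'],s['grasp_force'],np.abs(s['joint_vel']).max()); print(sign_off())"
```

```text
30.0083 54.98850155621767 0.0013609672893147358
the job is handed in; nothing more can be done
None
```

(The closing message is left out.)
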